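Put the slide box away in its low shelf by pushing

TASK

Put away the red slide box that stands on its edge, only by pushing it with the fingers; it must not be lifted or carried. Tip it over towards the blue shelf so that it lies flat on the desk with its lid up, then push it squarely into the empty bay under the shelf until it is fully home against the back. Leave the staining jar, the tally counter and the booklet where they are.

Things in the scene. Friction and masses are not known exactly. Their poses are not given: they have to be found in the camera images.
- slide_box: Loose red slide box, closed for good, about 0.16 kg; body 96 (x) by 150 (y) by 32 mm (z), brass clasp on its -x side. Origin: centre of its underside; +z runs from the underside out of the lid. At the start it stands on its -x side, +x up, 96 mm high and 32 mm thick, its underside looking roughly towards the shelf and its lid away from it.
- box_center (a point): Centre of that box's body, 48 mm above the desk while it stands, 16 mm when it lies flat; axes as the box. Pushed on the lid near its top, the box topples towards the shelf about the lower edge of its underside and then lies lid up, -x side away from the shelf, its centre about 64 mm further on. Pushed low, it slides.
- rack: Blue sheet-metal shelf screwed to the desk. Origin: centre of its footprint, at desk height; +x points into the bay (the mouth looks to -x), +y across it, +z up. The bay has no floor or sill: 164 mm wide, 40 mm high. Cheeks start at x = -47 mm, with lips flared out to y = +-92 mm at x = -62 mm. Back stop at x = +45 mm.
- staining_jar: Clear staining jar with a black lid and pink contents, 59 mm wide, 102 mm high, standing beside the shelf; origin: centre of its underside. Leave it alone.
- tally_counter: White hand tally counter lying on the desk, 86 x 54 x 22 mm; origin: centre of its underside. Leave it alone.
- tissue_booklet: Blue booklet lying on the desk, 74 x 103 x 8 mm; origin: centre of its underside. Leave it alone.
- bay_home (a point): Where the centre of the box comes to lie when it is flat and fully home: 3 mm in front of the shelf's origin, 16 mm above the desk; axes as the shelf. The box then stands 4 mm proud of the cheeks. Over the bay: deck 43 mm above the desk, cheeks 56 mm high, and a second, fixed red box on the deck, its top 75 mm above the desk.

How it is judged:
On the way:
1. the box lies flat on the desk, lid up, outside the bay (angle between slide_box's own z axis and vertical below 0.1 rad and height (world z) of box_center below 0.022 m and x of box_center in the frame of rack below -0.05 m), for 0.2 s.
At the end, for the whole second after the job is handed in: The red box lies flat on the desk inside the bay, lid up (within 0.08 rad), square to it (within 0.12 rad; 15 mm to either side), within 6 mm of the back stop, and at rest (angle between slide_box's own z axis and vertical below 0.08 rad and height (world z) of box_center below 0.02 m and x of box_center in the frame of rack between -0.009 and 0.004 m and y of box_center in the frame of rack between -0.015 and 0.015 m and angle between the x axis of slide_box and the x axis of rack, either way round below 0.12 rad and linear speed of slide_box below 0.01 m/s); the robot touches nothing.
It fails at once if the box is lifted off the desk (its centre rises over 60 mm) (height (world z) of box_center above 0.06 m).
It fails at once if the box is lifted while it lies flat (by over 14 mm) (angle between slide_box's own z axis and vertical below 0.15 rad and height (world z) of box_center above 0.03 m).
It fails at once if the staining jar is moved by over 20 mm or tipped (distance of staining_jar from where it was at the start of the episode above 0.02 m or angle between staining_jar's own z axis and vertical above 0.3 rad).
It fails at once if the tally counter is moved by over 20 mm (distance of tally_counter from where it was at the start of the episode above 0.02 m).
It fails at once if the booklet is moved by over 20 mm (distance of tissue_booklet from where it was at the start of the episode above 0.02 m).
It also fails if it takes over 69 s, if anything falls off the work surface, if the arm or the gripper's body presses on something with over 40 N, if the wrist force passes 120 N, or if a joint passes its speed limit or range.

ROBOT

A 7-joint arm with a two-finger parallel gripper is mounted at the origin on a cart in front of the work surface, level with it; the furniture and walls round the work are solid. World frame = base frame: x ahead of the robot, y to its left, z up, the work surface at z = 0. Lengths are in m, angles in rad, forces in N, time in s.
With the tool pointing down it reaches from about 0.4 to 0.85 m from the base axis. Payload 10.4 kg.
Tool frame: the origin (TCP) lies at the centre of the arm's flange, where the gripper is bolted on; the fingertips stand 182 mm ahead of it and the grasp point (between the pads) lies 164 mm ahead of it; z points along the fingers, y is the line along which they close (so a half turn about z gives the same grasp; the last joint's range is limited). The gripper opens to 87 mm and grips with 3 to 60 N. Pads are 19 mm wide; open, the fingers measure 117 mm over their backs; the gripper's body (75 mm by 190 mm) begins 51 mm behind the grasp point.
Start: joints at [-1.202, 0.332, -0.065, 1.46, 0.022, 1.35, -0.088], TCP at [0.239, 0.578, 0.405] pointing down, gripper open.
Joint ranges: [-2.6, 2.6], [-0.5, 2.12], [-1.47, 1.34], [0.16, 2.42], [-1.27, 4.41], [0.06, 2.06], [-2.6, 2.6]. Speed limits (rad/s): [2.22, 2.22, 2.79, 2.79, 3.14, 3.14, 3.14].

INTERFACE

Orientations are given as a unit quaternion [x, y, z, w].
In Python, from bench import r, eyes, job gives the robot as it stands. The module is installed in compiled form; this text tells all that it offers.
- The arm moves only by the shell command python3 -m inch 'ROWS' [OPENING] [FORCE]. ROWS is JSON, a list of rows, each a list of 6 numbers: the shift along the tool's x, y, z normalised to -1 to 1, where 1 is 4 cm, then the turn, a rotation vector about the tool's x, y, z normalised to -1 to 1, where 1 is 0.12 rad. In form: [[x, y, z, wx, wy, wz], ...]. A call has exactly 5 rows; each row shifts and turns the commanded pose from where the row before left it, along the tool's axes as they then stand; what a row does not reach is not made up. A row lasts 1/12 s, in which the tool goes at most 41.7 mm and 7.16 degrees, less where a joint would pass 70% of its speed; a pose out of reach is approached as far as the arm can. A call with a number of a shift or a turn outside -1 to 1 is refused whole. A call with a gripper value outside its range is refused whole. OPENING is the gripper command: -1 is shut, 1 is fully open, values between are in proportion, set as the call begins (- or left out, the last holds). The fingers move at their own pace and stop on an object; FORCE is the grip in N (left out, the last holds). Time passes only in rows, so rows that do not move let the fingers close, or fill a call up. It gives the time, the measured TCP pose, the force, the opening and the grip force at its end, in the units of the state.
- r.read_state(): the state, without advancing time (a new reading comes with each control period).
- eyes.camera(name): name is "scene" or "top" or "wrist"; returns a dict with "pixels" (420x560x3 uint8, red, green, blue), "fx", "fy", "cx", "cy" (pixels), "D" ([k1, k2, p1, p2, k3] as OpenCV has them; the pictures are not rectified), "extrinsics" (4x4, takes a point from camera to world coordinates). Camera axes: x right, y down, z forward; pixel columns grow to the right and rows downward; lengths in m; the calibration is good to about 2 mm. A picture is of the moment at which its call begins. There is no depth.
- job.close_job(): hands the job in; it is judged then, once.
The state is a dict: "time": time; "joint_positions": joint angles; "joint_vel": joint speeds; "joint_torque": joint torques, N m; "ee_pos": TCP position; "eef_rot": TCP orientation; "ft_force": force on the tool from outside, world axes, zero at the start; "torque": the same for the moment, N m; "width": finger opening in m; "grip_force": force on a finger pad.
Only numpy, scipy, OpenCV 4.12 (cv2) and the standard library are available. Lean on these libraries where they do the work, as an engineer would, in place of code of your own. Each camera call takes 0.05 s, during which the arm holds its last target. There are 200 camera calls.

## Working session

There is one attempt and no reset: what is moved stays moved. The work goes in short steps, Python scripts to look and compute and a shell command to move; the robot and the scene stay as the last step left them, time stands still between calls to the robot, and variables do not carry over. Pictures are saved under pics/ and viewed, at most 10 in all, crops included, and the job is handed in when it is done.

```bash
mkdir -p pics; cat > h.py <<'E'
import numpy as np, cv2
from scipy.spatial.transform import Rotation as R
from bench import r, eyes, job
def snap(n,f=None):
    c=eyes.camera(n)
    if f: cv2.imwrite('pics/'+f,c['pixels'][:,:,::-1])
    c['K']=np.array([[c['fx'],0,c['cx']],[0,c['fy'],c['cy']],[0,0,1]]);c['D']=np.array(c['D'],float);c['T']=np.array(c['extrinsics']);return c
def cast(c,uv,z):
    p=cv2.undistortPoints(np.array(uv,float).reshape(-1,1,2),c['K'],c['D']).reshape(-1,2)
    d=np.c_[p,np.ones(len(p))]@c['T'][:3,:3].T; o=c['T'][:3,3]
    return o+d*((z-o[2])/d[:,2])[:,None]
E
python3 - <<'E'
from h import *
for n in('scene','top'):
    c=snap(n,n+'0.png');print(n,c['T'].round(3).tolist(),c['fx'])
s=r.read_state();print({k:np.round(v,3) for k,v in s.items()})
E
```

```text
scene [[0.719, -0.384, 0.579, 0.094], [-0.695, -0.407, 0.593, -0.551], [0.008, -0.828, -0.56, 0.538], [0.0, 0.0, 0.0, 1.0]] 433.91326961199735
top [[-0.009, -0.989, 0.145, 0.455], [-0.999, 0.003, -0.039, -0.004], [0.038, -0.145, -0.989, 1.041], [0.0, 0.0, 0.0, 1.0]] 444.6850832471432
{'time': np.float64(0.1), 'joint_positions': array([-1.202,  0.333, -0.065,  1.461,  0.022,  1.35 , -0.089]), 'joint_vel': array([ 0.001, -0.002,  0.   , -0.002,  0.   ,  0.001, -0.002]), 'joint_torque': array([ 2.0000e-03, -6.2453e+01,  2.5000e-02, -3.9072e+01, -6.1000e-02,
        3.6000e-02,  0.0000e+00]), 'ee_pos': array([0.239, 0.578, 0.404]), 'eef_rot': array([ 0.195,  0.981, -0.001, -0.   ]), 'ft_force': array([-0.728, -0.662, -0.494]), 'torque': array([-0.035,  0.037,  0.001]), 'grip_force': np.float64(0.0), 'width': np.float64(0.087)}
```

View pics/scene0.png

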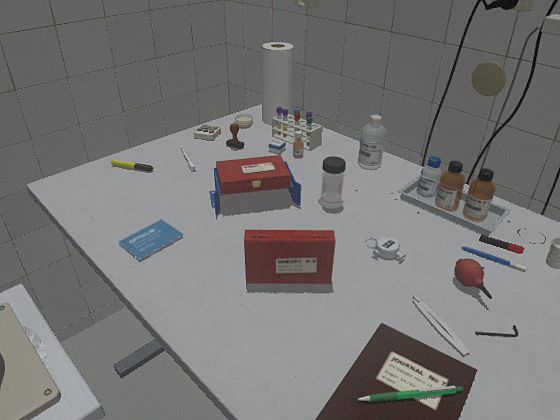

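View pics/top0.png

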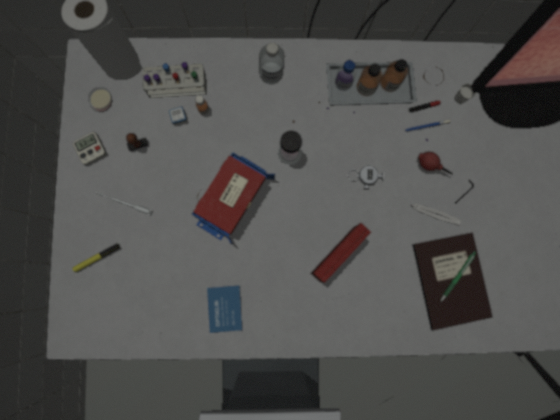

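The scene view shows the red box standing at (290,257) and the shelf behind it at (255,185). In the top view the box is at (341,253), the shelf at (231,195) with its mouth facing lower right, and the jar at (290,145).

```bash
cat >> h.py <<'E'
def redrects(c):
    hsv=cv2.cvtColor(c['pixels'],cv2.COLOR_RGB2HSV)
    m=(((hsv[...,0]<8)|(hsv[...,0]>170))&(hsv[...,1]>130)&(hsv[...,2]>35)).astype(np.uint8)*255
    m=cv2.morphologyEx(m,cv2.MORPH_CLOSE,np.ones((5,5)))
    cs=cv2.findContours(m,cv2.RETR_EXTERNAL,cv2.CHAIN_APPROX_NONE)[0]
    return [k for k in cs if cv2.contourArea(k)>600],m
E
python3 - <<'E'
from h import *
c=snap('top')
cs,m=redrects(c)
for k in cs:
    ctr=k.reshape(-1,2).mean(0)
    print('ctr',ctr)
    for z in(0.096,0.075):
        P=cast(c,k.reshape(-1,2),z)[:,:2]
        q=cv2.minAreaRect((P*1000).astype(np.float32));print(z,np.round(q[0],1),np.round(q[1],1),q[2],cv2.boxPoints(q).round().tolist())
a=c['pixels'][130:290,170:390,::-1]
a=cv2.resize(cv2.convertScaleAbs(a,alpha=2.2),None,fx=3.6,fy=3.6,interpolation=cv2.INTER_CUBIC)
cv2.imwrite('pics/crop0.png',a)
E
```

```text
ctr [340.672 252.816]
0.096 [ 505.7 -154.3] [ 31.1 148.2] 45.788116455078125 [[442.0, -114.0], [548.0, -217.0], [570.0, -195.0], [463.0, -91.0]]
0.075 [ 506.8 -157.6] [ 31.8 151.5] 45.78811264038086 [[441.0, -116.0], [550.0, -222.0], [572.0, -199.0], [464.0, -93.0]]
ctr [229.2122905  194.67597765]
0.096 [631.8  84.5] [ 91.7 142.2] 58.838783264160156 [[547.0, 82.0], [669.0, 9.0], [716.0, 87.0], [595.0, 161.0]]
0.075 [635.7  86.5] [ 93.7 145.4] 58.838768005371094 [[549.0, 84.0], [674.0, 9.0], [722.0, 89.0], [598.0, 164.0]]
```

View pics/crop0.png

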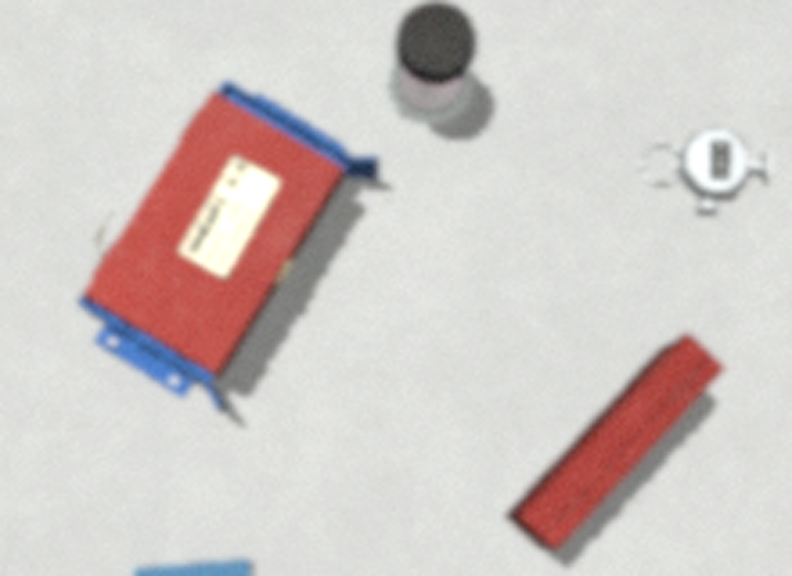

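The crop shows the shelf with blue cheek tops, the right one from crop (228,85) to (345,160) and the left one from (82,300) to (213,378). The lips end near (378,165) and (240,420). I'll measure the rack from the cheeks next.

```bash
python3 - <<'E'
from h import *
c=snap('top')
f=lambda L:np.array([(170+(u+.5)/3.6-.5,130+(v+.5)/3.6-.5) for u,v in L])
pts=dict(rr=(228,85),rf=(347,160),lr=(82,300),lf=(213,378),rlip=(378,165),llip=(240,420))
W={k:cast(c,f([v]),.056)[0,:2]*1000 for k,v in pts.items()}
th=np.radians(58.84);d=np.array([np.cos(th),np.sin(th)]);n=np.array([-d[1],d[0]])
o=np.array([635.7,86.5])
for k,v in W.items(): print(k,v.round(),'rel fixed box x,y',((v-o)@d).round(1),((v-o)@n).round(1))
hsv=cv2.cvtColor(c['pixels'],cv2.COLOR_RGB2HSV)
m=((hsv[...,0]>100)&(hsv[...,0]<125)&(hsv[...,1]>130)).astype(np.uint8)
m[:140]=0;m[270:]=0;m[:,:180]=0;m[:,290:]=0
for k in cv2.findContours(m,cv2.RETR_EXTERNAL,cv2.CHAIN_APPROX_NONE)[0]:
    if cv2.contourArea(k)<15: continue
    P=cast(c,k.reshape(-1,2),.056)[:,:2]*1000-o; X=P@d;Y=P@n
    print(len(k),'x',X.min().round(),X.max().round(),'y',Y.min().round(),Y.max().round())
    # outer edge line
    for x0 in range(-70,60,15):
        s=(X>x0-6)&(X<x0+6)
        if s.any(): print('  x',x0,'y',Y[s].min().round(1),Y[s].max().round(1))
E
```

```text
rr [734.  81.] rel fixed box x,y 46.3 -86.8
rf [685.   6.] rel fixed box x,y -43.2 -84.1
lr [597. 170.] rel fixed box x,y 51.4 76.5
lf [548.  89.] rel fixed box x,y -43.5 76.1
rlip [682. -13.] rel fixed box x,y -61.6 -91.4
llip [522.  72.] rel fixed box x,y -71.3 89.6
70 x -41.0 34.0 y 76.0 92.0
  x -40 y 76.9 80.0
  x -25 y 76.9 90.5
  x -10 y 76.6 92.5
  x 5 y 76.6 92.1
  x 20 y 77.0 91.0
  x 35 y 76.6 79.3
64 x -41.0 42.0 y -89.0 -83.0
  x -40 y -85.8 -82.7
  x -25 y -87.9 -82.8
  x -10 y -88.0 -82.5
  x 5 y -88.5 -82.6
  x 20 y -88.3 -82.8
  x 35 y -85.2 -82.5
```

```bash
python3 -m inch '[[-0.57,-0.45,0,0,0,0],[-0.57,-0.45,0,0,0,0],[-0.57,-0.45,0,0,0,0],[-0.57,-0.45,0,0,0,0],[-0.57,-0.45,0,0,0,0]]' 1; python3 -m inch '[[-0.57,-0.45,0,0,0,0],[-0.57,-0.45,0,0,0,0],[-0.57,-0.45,0,0,0,0],[-0.57,-0.45,0,0,0,0],[-0.57,-0.45,0,0,0,0]]'; python3 -m inch '[[-0.57,-0.45,0,0,0,0],[-0.57,-0.45,0,0,0,0],[-0.57,-0.45,0,0,0,0],[-0.57,-0.45,0,0,0,0],[-0.57,-0.45,0,0,0,0]]'
python3 -m inch '[[0,0,0,0,0,0.9],[0,0,0,0,0,0.9],[0,0,0,0,0,0.9],[0,0,0,0,0,0.9],[0,0,0,0,0,0.9]]'; python3 -m inch '[[0,0,0,0,0,0.9],[0,0,0,0,0,0.9],[0,0,0,0,0,0.9],[0,0,0,0,0,0.9],[0,0,0,0,0,0.9]]'; python3 -m inch '[[0,0,0,0,0,0.9],[0,0,0,0,0,0.9],[0,0,0,0,0,0.9],[0,0,0,0,0,0.9],[0,0,0,0,0,0.9]]'; python3 -m inch '[[0,0,0,0,0,0.9],[0,0,0,0,0,0.9],[0,0,0,0,0,0.9],[0,0,0,0,0,0],[0,0,0,0,0,0]]'
python3 -c "
from h import *
s=r.read_state();print(s['time'],s['ee_pos'],R.from_quat(s['eef_rot']).as_matrix().round(3),np.round(s['joint_positions'],2))"
```

```text
time: 0.62
ee_pos: [0.3101, 0.4496, 0.4046]
eef_rot: [0.195, 0.981, -0.0, -0.0]
ft_force: [0.1, 0.9, 0.3]
width: 0.0864
grip_force: 0.0
time: 1.03
ee_pos: [0.3811, 0.3228, 0.4047]
eef_rot: [0.195, 0.981, 0.0, -0.0]
ft_force: [1.2, -0.4, -0.6]
width: 0.087
grip_force: 0.0
time: 1.45
ee_pos: [0.452, 0.1961, 0.4048]
eef_rot: [0.195, 0.981, 0.0, 0.0]
ft_force: [0.7, -0.3, -0.1]
width: 0.0869
grip_force: 0.0
time: 1.87
ee_pos: [0.4516, 0.1974, 0.4046]
eef_rot: [0.452, 0.892, -0.0, -0.0]
ft_force: [-0.1, -0.1, 0.3]
width: 0.0869
grip_force: 0.0
time: 2.28
ee_pos: [0.4516, 0.1975, 0.4046]
eef_rot: [0.673, 0.739, -0.0, -0.0]
ft_force: [0.2, -0.8, 0.2]
width: 0.0869
grip_force: 0.0
time: 2.7
ee_pos: [0.4515, 0.1975, 0.4046]
eef_rot: [0.846, 0.533, -0.0, -0.0]
ft_force: [0.0, -0.1, -0.3]
width: 0.0872
grip_force: 0.0
time: 3.12
ee_pos: [0.4516, 0.1975, 0.4047]
eef_rot: [0.919, 0.394, -0.0, -0.0]
ft_force: [-0.8, 0.1, 0.2]
width: 0.087
grip_force: 0.0
3.1167 [0.45157117 0.19749418 0.40468693] [[ 0.69   0.724 -0.   ]
 [ 0.724 -0.69   0.   ]
 [-0.    -0.    -1.   ]] [-0.77  0.03  0.27  1.81 -0.01  1.3  -1.26]
```

```bash
python3 -m inch '[[-0.49,0.47,0,0,0,0],[-0.49,0.47,0,0,0,0],[-0.49,0.47,0,0,0,0],[-0.49,0.47,0,0,0,0],[-0.49,0.47,0,0,0,0]]' >/dev/null; python3 -m inch '[[-0.49,0.47,0,0,0,0],[-0.49,0.47,0,0,0,0],[-0.49,0.47,0,0,0,0],[-0.49,0.47,0,0,0,0],[-0.49,0.47,0,0,0,0]]'>/dev/null; python3 -m inch '[[-0.49,0.47,0,0,0,0],[-0.49,0.47,0,0,0,0],[-0.49,0.47,0,0,0,0],[-0.49,0.47,0,0,0,0],[-0.49,0.47,0,0,0,0]]'
python3 -m inch '[[0,0,0.72,0,0,0],[0,0,0.72,0,0,0],[0,0,0.72,0,0,0],[0,0,0.72,0,0,0],[0,0,0.72,0,0,0]]'
python3 -c "
from h import *
snap('scene','scene1.png')"
```

```text
time: 4.37
ee_pos: [0.4512, -0.2112, 0.4049]
eef_rot: [0.919, 0.394, 0.0, 0.0]
ft_force: [1.1, 0.6, -0.4]
width: 0.0868
grip_force: 0.0
time: 4.78
ee_pos: [0.4513, -0.2099, 0.2595]
eef_rot: [0.919, 0.394, 0.0, 0.0]
ft_force: [-0.1, 0.4, 0.7]
width: 0.0873
grip_force: 0.0
```

View pics/scene1.png

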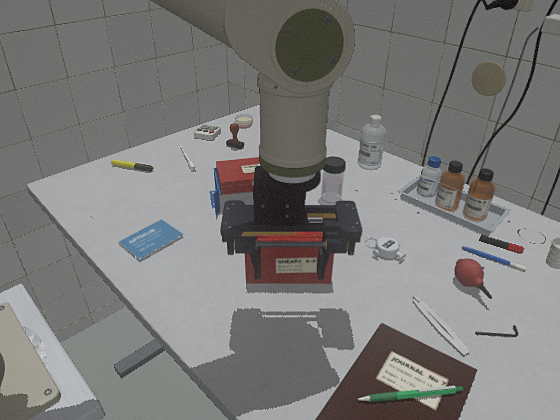

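The open fingers stand behind the box's lid, at about (258,275) and (322,275), one each side of its centre. Now I'll tip it.

```bash
python3 -m inch '[[0.25,0,0,0,0,0],[0.25,0,0,0,0,0],[0.25,0,0,0,0,0],[0.25,0,0,0,0,0],[0.2,0,0,0,0,0]]'; python3 -m inch '[[0.15,0,0,0,0,0],[0.15,0,0,0,0,0],[0.15,0,0,0,0,0],[0.15,0,0,0,0,0],[0.15,0,0,0,0,0]]'; 
python3 -c "
from h import *
snap('scene','scene2.png')"
```

```text
time: 5.25
ee_pos: [0.4864, -0.1738, 0.2621]
eef_rot: [0.92, 0.393, 0.001, 0.0]
ft_force: [-0.0, -0.3, 0.6]
width: 0.0872
grip_force: 0.1
time: 5.67
ee_pos: [0.5058, -0.1533, 0.2607]
eef_rot: [0.92, 0.392, 0.0, -0.0]
ft_force: [0.1, -0.0, -0.0]
width: 0.0869
grip_force: 0.0
```

View pics/scene2.png

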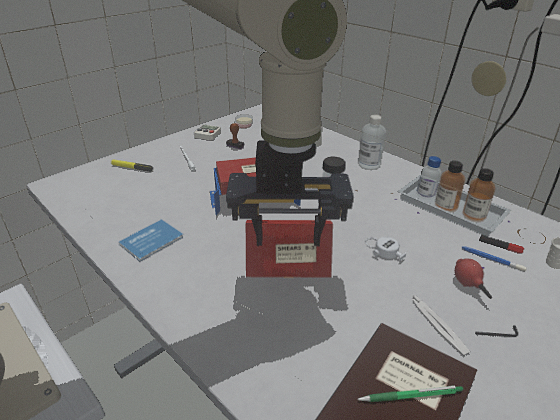

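The box has moved slightly and appears to be leaning (bottom edge at row 277). I'll keep pushing.

```bash
python3 -m inch '[[0.15,0,0,0,0,0],[0.15,0,0,0,0,0],[0.15,0,0,0,0,0],[0.15,0,0,0,0,0],[0.15,0,0,0,0,0]]';python3 -m inch '[[-0.5,0,0,0,0,0],[-0.5,0,0,0,0,0],[-0.5,0,-0.5,0,0,0],[-0.5,0,-0.5,0,0,0],[0,0,0,0,0,0]]'
python3 -c "
from h import *
snap('scene','scene3.png')"
```

```text
time: 6.13
ee_pos: [0.5267, -0.1315, 0.2607]
eef_rot: [0.92, 0.392, 0.0, -0.0]
ft_force: [-0.2, 0.3, -0.5]
width: 0.087
grip_force: 0.0
time: 6.55
ee_pos: [0.4691, -0.1937, 0.3038]
eef_rot: [0.921, 0.39, 0.001, 0.001]
ft_force: [0.8, -1.3, 0.3]
width: 0.0873
grip_force: 0.0
```

View pics/scene3.png

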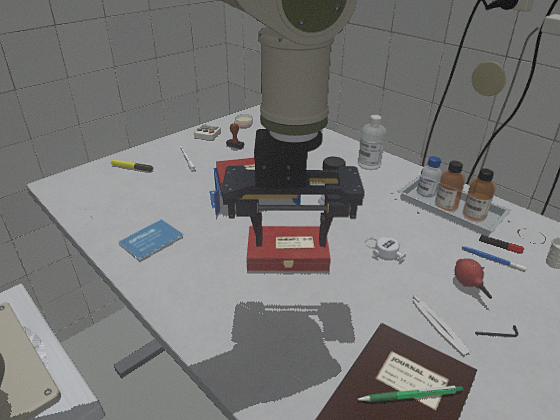

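The box now lies flat, lid up, with its front face at about (249–329, 250–273) and the clasp facing us. I'll back away and measure it.

```bash
python3 -m inch '[[-0.5,0,-0.7,0,0,0],[-0.5,0,-0.7,0,0,0],[-0.5,0,-0.7,0,0,0],[-0.5,0,-0.7,0,0,0],[0,0,0,0,0,0]]'
cat >> h.py <<'E'
O=np.array([639.6,87.6]);TH=np.radians(58.84);d=np.array([np.cos(TH),np.sin(TH)]);n=np.array([-d[1],d[0]])
def rack(P): P=np.atleast_2d(P)[:,:2]*1000-O; return np.c_[P@d,P@n].round(1)
E
python3 - <<'E'
from h import *
c=snap('top','top1.png');cs,m=redrects(c)
for k in cs:
    P=cast(c,k.reshape(-1,2),.032)[:,:2];q=cv2.minAreaRect((P*1000).astype(np.float32));print('top',np.round(q[0],1),np.round(q[1],1),q[2],rack(np.array(q[0])/1000))
print('tally',rack(cast(c,[(345,175),(384,175),(370,162),(370,192),(370,175)],.02)).tolist(), cast(c,[(370,175)],.02))
print('jar',rack(cast(c,[(291,140)],.1)))
c=snap('scene');cs,m=redrects(c)
for k in cs: print('scene',cv2.boundingRect(k),cv2.approxPolyDP(k,4,True).reshape(-1,2).tolist())
s=r.read_state();print(s['ee_pos'],np.round(s['joint_positions'],2))
E
```

```text
time: 7.02
ee_pos: [0.4142, -0.2507, 0.4171]
eef_rot: [0.921, 0.39, 0.003, 0.002]
ft_force: [0.8, -0.6, 1.0]
width: 0.0868
grip_force: 0.0
top [ 550.2 -109.6] [ 91.4 143.7] 46.42847442626953 [[-215.   -25.5]]
top [643.7  90.6] [ 98.3 151.8] 58.81422424316406 [[ 4.7 -1.9]]
tally [[-202.3, -183.0], [-282.3, -231.6], [-238.1, -241.9], [-273.4, -178.1], [-253.4, -214.1]] [[ 0.6916467  -0.24005103  0.02      ]]
jar [[ -59.1 -166.7]]
scene (247, 227, 81, 31) [[249, 230], [247, 256], [327, 250], [326, 240], [315, 242], [312, 228], [324, 227]]
[ 0.41577919 -0.24720465  0.41301748] [-0.34 -0.03  0.79  1.84  0.02  1.31 -0.33]
```

View pics/top1.png

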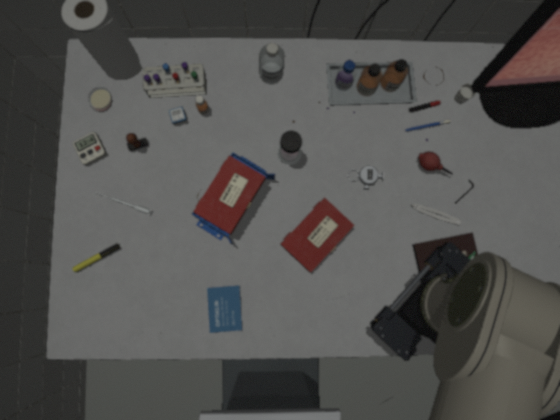

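The box lies at (317,235), clear of everything; its measured pose is rack (-215,-25) and yaw -12°. The tally counter at (370,175) leaves room, so I'll square and shift the box by pushing its right end with a rack-parallel finger line.

```bash
python3 -m inch '[[0,0,0,0,0,0.75],[0,0,0,0,0,0.75],[0,0,0,0,0,0.75],[0,0,0,0,0,0.75],[0,0,0,0,0,0.75]]' -0.08 >/dev/null; python3 -m inch '[[0,0,0,0,0,0.75],[0,0,0,0,0,0.75],[0,0,0,0,0,0.75],[0,0,0,0,0,0.75],[0,0,0,0,0,0.75]]'>/dev/null; python3 -m inch '[[0,0,0,0,0,0.75],[0,0,0,0,0,0.75],[0,0,0,0,0,0.75],[0,0,0,0,0,0.75],[0,0,0,0,0,0.75]]'
python3 -m inch '[[0.5,-0.63,0,0,0,0],[0.5,-0.63,0,0,0,0],[0.5,-0.63,0,0,0,0],[0.5,-0.63,0,0,0,0],[0.5,-0.63,0,0,0,0]]'
python3 -m inch '[[0.5,-0.63,0,0,0,0],[0.5,-0.63,0,0,0,0],[0.5,-0.63,0,0,0,0],[0,0,0,0,0,0],[0,0,0,0,0,0]]'
cat > st.py <<'E'
from h import *
s=r.read_state();M=R.from_quat(s['eef_rot']).as_matrix()
print('t',s['time'],'rack',rack(s['ee_pos']),'z',s['ee_pos'][2].round(4),'y-ang in rack deg',(np.degrees(np.arctan2(M[1,1],M[0,1])-TH)%180).round(2),'tilt',M[:,2].round(3),'q',np.round(s['joint_positions'],2),'w',s['width'])
E
python3 st.py
```

```text
time: 8.37
ee_pos: [0.4163, -0.2458, 0.4109]
eef_rot: [0.963, -0.27, -0.001, 0.0]
ft_force: [0.2, 0.2, -0.2]
width: 0.0399
grip_force: 0.0
time: 8.78
ee_pos: [0.5685, -0.1887, 0.4099]
eef_rot: [0.964, -0.268, -0.002, -0.0]
ft_force: [-0.3, -1.0, -0.3]
width: 0.0401
grip_force: 0.0
time: 9.2
ee_pos: [0.6586, -0.1548, 0.4085]
eef_rot: [0.964, -0.267, -0.002, 0.0]
ft_force: [-0.8, -1.2, 0.3]
width: 0.04
grip_force: 0.0
t 9.2 rack [[-197.6 -141.7]] z 0.4085 y-ang in rack deg 0.21 tilt [-0.005  0.    -1.   ] q [-0.29  0.51  0.68  1.33 -0.32  1.41 -1.74] w 0.04001083921402344
```

```bash
python3 -m inch '[[0,0,0.53,0,0,0],[0,0,0.53,0,0,0],[0,0,0.53,0,0,0],[0,0,0.53,0,0,0],[0,0,0.53,0,0,0]]'; python3 -m inch '[[0,0,0.53,0,0,0],[0,0,0.53,0,0,0],[0,0,0.53,0,0,0],[0,0,0.53,0,0,0],[0,0,0.5,0,0,0]]';python3 st.py;  python3 -m inch '[[-0.13,0,0,0,0,0],[-0.13,0,0,0,0,0],[-0.13,0,0,0,0,0],[-0.13,0,0,0,0,0],[-0.13,0,0,0,0,0]]';  python3 -m inch '[[-0.13,0,0,0,0,0],[-0.13,0,0,0,0,0],[-0.13,0,0,0,0,0],[-0.13,0,0,0,0,0],[-0.13,0,0,0,0,0]]'
python3 st.py; python3 - <<'E'
from h import *
c=snap('top');cs,m=redrects(c)
for k in cs:
    P=cast(c,k.reshape(-1,2),.032)[:,:2];q=cv2.minAreaRect((P*1000).astype(np.float32));print('top',np.round(q[0],1),np.round(q[1],1),q[2],rack(np.array(q[0])/1000))
cv2.imwrite('pics/crop2.png',cv2.resize(cv2.convertScaleAbs(c['pixels'][130:290,190:410,::-1],alpha=2),None,fx=3.6,fy=3.6))
E
```

```text
time: 9.62
ee_pos: [0.6558, -0.1576, 0.3045]
eef_rot: [0.963, -0.269, -0.001, -0.0]
ft_force: [0.2, -0.6, -0.7]
width: 0.0403
grip_force: 0.0
time: 10.03
ee_pos: [0.6556, -0.1575, 0.1996]
eef_rot: [0.963, -0.269, -0.001, -0.0]
ft_force: [0.2, 0.2, 0.9]
width: 0.0399
grip_force: 0.0
t 10.0333 rack [[-201.5 -140.5]] z 0.1996 y-ang in rack deg 179.95 tilt [-0.002  0.001 -1.   ] q [-0.25  0.68  0.59  1.54 -0.42  1.05 -1.66] w 0.03985621867990892
time: 10.45
ee_pos: [0.6343, -0.144, 0.2033]
eef_rot: [0.963, -0.269, 0.001, -0.0]
ft_force: [-0.1, -0.8, 0.8]
width: 0.0399
grip_force: 0.0
time: 10.87
ee_pos: [0.6119, -0.1306, 0.2021]
eef_rot: [0.963, -0.269, 0.0, -0.0]
ft_force: [1.6, -1.2, 0.5]
width: 0.0399
grip_force: 0.6
t 10.8667 rack [[-201.1  -89.2]] z 0.2021 y-ang in rack deg 179.98 tilt [ 0. -0. -1.] q [-0.33  0.59  0.61  1.69 -0.39  0.99 -1.69] w 0.03992182411023683
top [643.6  90.6] [ 98.2 152.2] 58.69862365722656 [[ 4.6 -1.8]]
```

View pics/crop2.png

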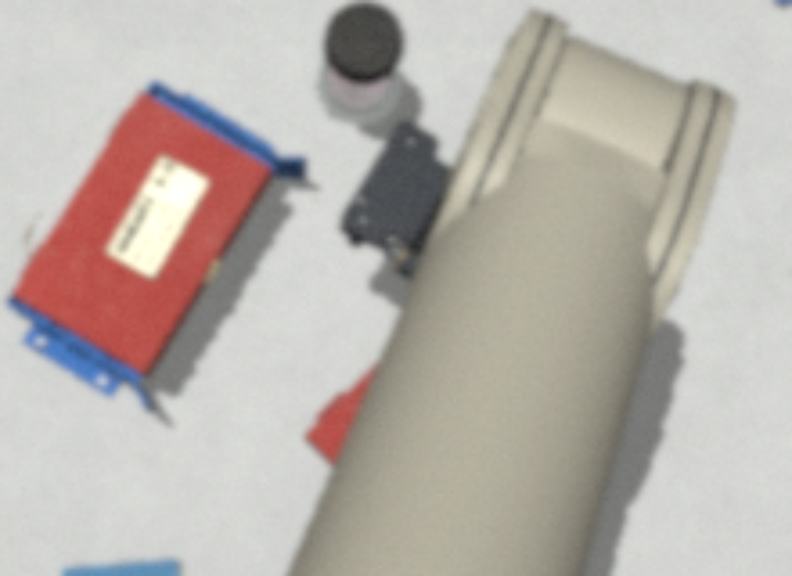

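The arm hides most of the box here (a red corner shows at crop (340,415)). The jar is untouched. I'll retract, move behind the box, turn, and measure again.

```bash
python3 -m inch '[[0.4,0,0,0,0,0],[0.6,0,-1,0,0,0],[0,0,-1,0,0,0],[0,0,-1,0,0,0],[0,0,-1,0,0,0]]' >/dev/null
python3 -m inch '[[-0.64,0.64,-0.2,0,0,0],[-0.64,0.64,-0.2,0,0,0],[-0.64,0.64,-0.2,0,0,0],[-0.64,0.64,-0.2,0,0,0],[-0.64,0.64,-0.2,0,0,0]]' 1
for i in 1; do python3 -m inch '[[0,0,0,0,0,-0.87],[0,0,0,0,0,-0.87],[0,0,0,0,0,-0.87],[0,0,0,0,0,-0.87],[0,0,0,0,0,-0.87]]';python3 -m inch '[[0,0,0,0,0,-0.87],[0,0,0,0,0,-0.87],[0,0,0,0,0,-0.87],[0,0,0,0,0,-0.87],[0,0,0,0,0,-0.87]]';python3 -m inch '[[0,0,0,0,0,-0.87],[0,0,0,0,0,-0.87],[0,0,0,0,0,-0.87],[0,0,0,0,0,-0.87],[0,0,0,0,0,-0.87]]';done >/dev/null
python3 st.py; cat > meas.py <<'E'
from h import *
c=snap('top');cs,m=redrects(c)
for k in cs:
    P=cast(c,k.reshape(-1,2),.032)[:,:2];q=cv2.minAreaRect((P*1000).astype(np.float32));print('top',np.round(q[0],1),np.round(q[1],1),q[2],rack(np.array(q[0])/1000),'corners',rack(cv2.boxPoints(q)/1000).tolist())
c=snap('scene');cs,m=redrects(c)
for k in cs: print('scene',cv2.boundingRect(k))
E
python3 meas.py
```

```text
time: 11.75
ee_pos: [0.4667, -0.1936, 0.3972]
eef_rot: [0.963, -0.269, -0.001, -0.0]
ft_force: [-0.1, -1.7, 2.0]
width: 0.0656
grip_force: 0.0
t 13.0 rack [[-329.1    1.3]] z 0.3974 y-ang in rack deg 89.99 tilt [-0.001  0.001 -1.   ] q [-0.36  0.06  0.7   1.81 -0.04  1.28 -0.19] w 0.08695602818549096
top [531.7 -96.1] [ 91.2 141.5] 44.15583419799805 [[-213.1   -2.7]] corners [[-239.2, 77.3], [-275.1, -59.6], [-186.9, -82.7], [-151.0, 54.2]]
top [643.6  90.7] [ 98.  151.4] 58.68022537231445 [[ 4.7 -1.9]] corners [[-44.1, 74.0], [-44.5, -77.4], [53.5, -77.7], [54.0, 73.7]]
scene (234, 227, 82, 32)
```

The box is centred now (y≈-3), but its yaw is still -15°. A square push from behind should turn it flush.

```bash
python3 -m inch '[[0,0.1,0.99,0,0,0],[0,0,0.99,0,0,0],[0,0,0.99,0,0,0],[0,0,0.99,0,0,0],[0,0,0.99,0,0,0]]'; python3 -m inch '[[0.2,0,0,0,0,0],[0.2,0,0,0,0,0],[0.2,0,0,0,0,0],[0.2,0,0,0,0,0],[0.2,0,0,0,0,0]]'; python3 -m inch '[[0.2,0,0,0,0,0],[0.2,0,0,0,0,0],[0.2,0,0,0,0,0],[0.2,0,0,0,0,0],[0.2,0,0,0,0,0]]';  python3 -m inch '[[0.2,0,0,0,0,0],[0.2,0,0,0,0,0],[0,0,0,0,0,0],[0,0,0,0,0,0],[0,0,0,0,0,0]]'; python3 st.py; python3 meas.py
```

```text
time: 13.52
ee_pos: [0.4715, -0.1954, 0.198]
eef_rot: [0.873, 0.487, 0.0, 0.0]
ft_force: [1.8, 0.9, 0.1]
width: 0.0868
grip_force: 0.0
time: 13.93
ee_pos: [0.4943, -0.1605, 0.2019]
eef_rot: [0.872, 0.489, 0.002, 0.001]
ft_force: [-0.5, -1.1, 0.4]
width: 0.0874
grip_force: 0.1
time: 14.35
ee_pos: [0.5141, -0.1266, 0.1998]
eef_rot: [0.872, 0.489, 0.0, -0.0]
ft_force: [-1.5, -1.8, 1.1]
width: 0.0871
grip_force: 0.3
time: 14.77
ee_pos: [0.5218, -0.1138, 0.1995]
eef_rot: [0.872, 0.489, -0.0, -0.0]
ft_force: [-0.4, 0.5, 0.1]
width: 0.0864
grip_force: 0.0
t 14.7667 rack [[-233.3   -3.4]] z 0.1995 y-ang in rack deg 89.7 tilt [-0. -0. -1.] q [-0.39  0.4   0.61  1.94 -0.29  0.89 -0.18] w 0.08639326319437757
top [548.9 -47.2] [ 75.9 143.2] 58.9169807434082 [[-162.3    7.8]] corners [[-200.4, 79.4], [-200.2, -63.8], [-124.2, -63.7], [-124.4, 79.5]]
top [643.6  90.8] [ 98.2 150.6] 58.88854217529297 [[ 4.8 -1.8]] corners [[-44.3, 73.5], [-44.2, -77.1], [54.0, -77.0], [53.8, 73.6]]
scene (255, 228, 46, 30)
```

Square now, but about 8 mm to the left. I'll push on slightly diagonally, letting friction carry the box sideways.

```bash
python3 -m inch '[[0.12,0.02,0,0,0,0],[0.12,0.02,0,0,0,0],[0.12,0.02,0,0,0,0],[0.12,0.02,0,0,0,0],[0.12,0.02,0,0,0,0]]'; python3 -m inch '[[0.12,0.02,0,0,0,0],[0.12,0.02,0,0,0,0],[0.12,0.02,0,0,0,0],[0,0,0,0,0,0],[0,0,0,0,0,0]]'; python3 st.py; python3 meas.py
python3 - <<'E'
from h import *
c=snap('top')
cv2.imwrite('pics/crop3.png',cv2.resize(cv2.convertScaleAbs(c['pixels'][130:290,170:390,::-1],alpha=2),None,fx=3.6,fy=3.6))
E
```

```text
time: 15.28
ee_pos: [0.5383, -0.0948, 0.1997]
eef_rot: [0.872, 0.489, -0.0, -0.0]
ft_force: [-1.1, -1.2, 1.0]
width: 0.0869
grip_force: 0.5
time: 15.7
ee_pos: [0.5477, -0.0838, 0.1996]
eef_rot: [0.872, 0.489, 0.0, -0.0]
ft_force: [-0.3, 0.1, 0.2]
width: 0.0869
grip_force: 0.0
t 15.7 rack [[-194.2  -10. ]] z 0.1996 y-ang in rack deg 89.75 tilt [ 0.  0. -1.] q [-0.42  0.44  0.59  1.88 -0.3   0.91 -0.23] w 0.086933233777909
top [575.5 -14.5] [ 66.3 142.7] 58.30652618408203 [[-120.6    2. ]] corners [[-153.1, 73.6], [-154.4, -69.0], [-88.1, -69.6], [-86.8, 73.0]]
top [643.5  90.6] [ 98.4 152.1] 58.69862365722656 [[ 4.5 -1.8]] corners [[-44.4, 74.4], [-44.8, -77.7], [53.5, -78.0], [53.9, 74.1]]
scene (254, 203, 47, 42)
```

View pics/crop3.png

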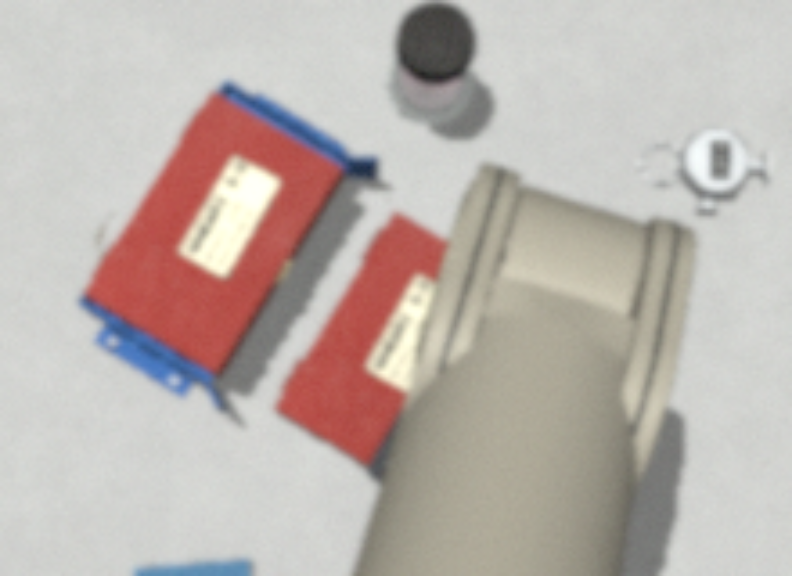

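The box is square and within about 2 mm of the bay's centreline, its front edge (crop (400,215) to (280,408)) facing the mouth between both lips. I'll push it straight in.

```bash
python3 -m inch '[[0.18,0,0,0,0,0],[0.18,0,0,0,0,0],[0.18,0,0,0,0,0],[0.18,0,0,0,0,0],[0.18,0,0,0,0,0]]'; python3 -m inch '[[0.18,0,0,0,0,0],[0.18,0,0,0,0,0],[0.18,0,0,0,0,0],[0,0,0,0,0,0],[0,0,0,0,0,0]]'; python3 st.py; python3 meas.py
```

```text
time: 16.27
ee_pos: [0.5668, -0.0526, 0.1997]
eef_rot: [0.872, 0.489, 0.0, -0.0]
ft_force: [-0.1, -1.1, 1.4]
width: 0.0872
grip_force: 0.6
time: 16.68
ee_pos: [0.5777, -0.0345, 0.1995]
eef_rot: [0.872, 0.489, 0.0, -0.0]
ft_force: [-0.4, -1.1, 0.0]
width: 0.0868
grip_force: 0.0
t 16.6833 rack [[-136.5  -10.2]] z 0.1995 y-ang in rack deg 89.76 tilt [ 0.  0. -1.] q [-0.48  0.48  0.57  1.82 -0.32  0.93 -0.32] w 0.08675023051742328
top [634.4  75.6] [133.4 151.3] 58.536258697509766 [[-13.   -1.8]] corners [[-79.2, 74.2], [-80.0, -77.1], [53.3, -77.8], [54.1, 73.5]]
scene (250, 197, 43, 31)
```

```bash
python3 -m inch '[[0.18,0,0,0,0,0],[0.18,0,0,0,0,0],[0.18,0,0,0,0,0],[0.18,0,0,0,0,0],[0.18,0,0,0,0,0]]'; python3 -m inch '[[0.12,0,0,0,0,0],[0.12,0,0,0,0,0],[0.12,0,0,0,0,0],[0.12,0,0,0,0,0],[0,0,0,0,0,0]]'; python3 st.py; python3 -m inch '[[0.06,0,0,0,0,0],[0.06,0,0,0,0,0],[0.06,0,0,0,0,0],[0.06,0,0,0,0,0],[0.06,0,0,0,0,0]]';  python3 st.py
```

```text
time: 17.2
ee_pos: [0.5968, -0.0035, 0.1997]
eef_rot: [0.872, 0.489, 0.0, 0.0]
ft_force: [-0.4, -0.9, 1.9]
width: 0.0868
grip_force: 0.6
time: 17.62
ee_pos: [0.6068, 0.0132, 0.1996]
eef_rot: [0.872, 0.489, 0.0, -0.0]
ft_force: [-0.3, 0.1, 0.0]
width: 0.0871
grip_force: 0.0
t 17.6167 rack [[-80.6 -10.4]] z 0.1996 y-ang in rack deg 89.77 tilt [ 0.     0.001 -1.   ] q [-0.53  0.54  0.55  1.74 -0.33  0.96 -0.4 ] w 0.08713036883363616
time: 18.03
ee_pos: [0.6127, 0.0224, 0.1996]
eef_rot: [0.872, 0.489, 0.0, -0.0]
ft_force: [-0.5, -0.5, 0.1]
width: 0.0869
grip_force: 0.2
t 18.0333 rack [[-69.7 -10.7]] z 0.1996 y-ang in rack deg 89.7 tilt [-0.  0. -1.] q [-0.54  0.55  0.55  1.72 -0.34  0.97 -0.41] w 0.08690127460206101
```

Now in small steps until the force rises.

```bash
python3 -m inch '[[0.03,0,0,0,0,0],[0.03,0,0,0,0,0],[0.03,0,0,0,0,0],[0.03,0,0,0,0,0],[0.03,0,0,0,0,0]]';  python3 -m inch '[[0.02,0,0,0,0,0],[0.02,0,0,0,0,0],[0.02,0,0,0,0,0],[0,0,0,0,0,0],[0,0,0,0,0,0]]'; python3 st.py
```

```text
time: 18.45
ee_pos: [0.6158, 0.0274, 0.1997]
eef_rot: [0.872, 0.489, -0.0, -0.0]
ft_force: [-0.5, 0.4, -0.9]
width: 0.0871
grip_force: 0.2
time: 18.87
ee_pos: [0.6167, 0.0289, 0.1996]
eef_rot: [0.872, 0.489, -0.0, -0.0]
ft_force: [-4.0, -2.7, 3.3]
width: 0.0872
grip_force: 2.4
t 18.8667 rack [[-62.1 -10.8]] z 0.1996 y-ang in rack deg 89.67 tilt [-0.001 -0.    -1.   ] q [-0.54  0.56  0.54  1.71 -0.34  0.97 -0.42] w 0.08716570835267859
```

```bash
python3 -m inch '[[0.02,0,0,0,0,0],[0.02,0,0,0,0,0],[0,0,0,0,0,0],[0,0,0,0,0,0],[0,0,0,0,0,0]]'; python3 st.py; python3 -m inch '[[-0.2,0,0,0,0,0],[-0.5,0,0,0,0,0],[-0.8,0,0,0,0,0],[-0.8,0,0,0,0,0],[-0.8,0,-0.5,0,0,0]]';python3 -m inch '[[-0.5,0,-0.8,0,0,0],[-0.5,0,-0.8,0,0,0],[-0.5,0,-0.8,0,0,0],[-0.5,0,-0.8,0,0,0],[0,0,0,0,0,0]]'
python3 - <<'E'
from h import *
c=snap('scene')
cv2.imwrite('pics/fin.png',cv2.resize(cv2.convertScaleAbs(c['pixels'][130:260,150:370,::-1],alpha=1.3),None,fx=3.6,fy=3.6))
c=snap('top');cs,m=redrects(c)
for k in cs:
    P=cast(c,k.reshape(-1,2),.032)[:,:2]; print(rack(cv2.boxPoints(cv2.minAreaRect((P*1000).astype(np.float32)))/1000).tolist())
E
```

```text
time: 19.28
ee_pos: [0.617, 0.0291, 0.1995]
eef_rot: [0.873, 0.488, -0.001, 0.0]
ft_force: [-7.9, -7.2, 6.1]
width: 0.0872
grip_force: 4.8
t 19.2833 rack [[-61.7 -10.9]] z 0.1995 y-ang in rack deg 89.63 tilt [-0.003 -0.002 -1.   ] q [-0.54  0.56  0.55  1.71 -0.34  0.97 -0.42] w 0.08715117486457528
time: 19.7
ee_pos: [0.5513, -0.0752, 0.2171]
eef_rot: [0.872, 0.49, -0.001, -0.001]
ft_force: [-0.8, -0.2, 0.4]
width: 0.0871
grip_force: 0.0
time: 20.12
ee_pos: [0.5108, -0.148, 0.3539]
eef_rot: [0.874, 0.487, 0.004, 0.002]
ft_force: [1.5, -0.6, 0.1]
width: 0.0866
grip_force: 0.0
[[-50.3, 74.4], [-50.7, -77.4], [53.5, -77.6], [53.9, 74.1]]
```

View pics/fin.png

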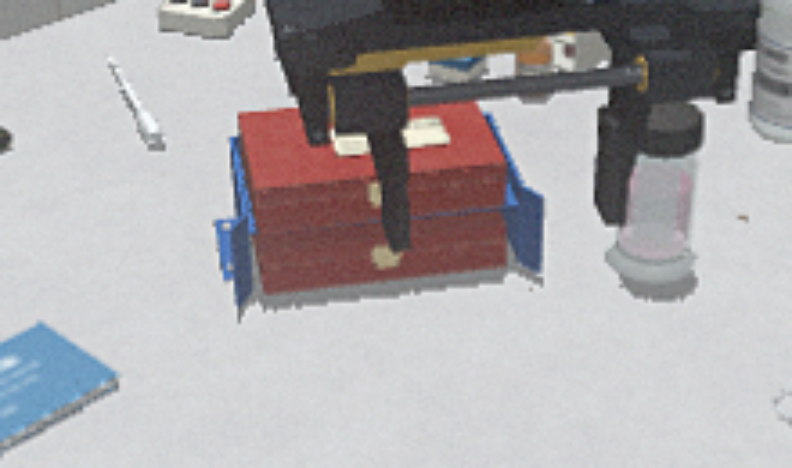

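The box lies in the bay, square, with its front face at crop (260–507, 240–290) lined up with the fixed box above it. The push force rose firmly against the stop, and the fingers are clear.

```bash
python3 -m inch '[[0,0,0,0,0,0],[0,0,0,0,0,0],[0,0,0,0,0,0],[0,0,0,0,0,0],[0,0,0,0,0,0]]' >/dev/null; python3 -c "
from bench import job
print(job.close_job())"
```

```text
the job is handed in; nothing more can be done
None
```

I tipped the red box flat with its lid up and pushed it squarely into the bay until it met the back stop; the job is handed in, but no verdict came back.

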